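# Stand the ballasted floats heavy end down

## Robot

A 7-joint arm with a two-finger parallel gripper is mounted at the origin on a cart in front of the work surface, level with it; the furniture and walls round the work are solid. World frame = base frame: x ahead of the robot, y to its left, z up, the work surface at z = 0. Lengths are in mm, angles in rad, forces in N, time in s.
With the tool pointing down it reaches from about 400 to 875 mm from the base axis. Payload 4.4 kg.
Tool frame: the origin (TCP) lies midway between the tips of the shut fingers; the grasp point (between the pads) lies ctrl.grip_depth behind it (ctrl.grip_depth is the distance from the TCP to the grasp point, in mm); z points along the fingers, y is the line along which they close (so a half turn about z gives the same grasp; the last joint's range is limited). The gripper opens to 85 mm and grips with 20 to 120 N. Pads are 22 mm wide; open, the fingers measure 114 mm over their backs; the gripper's body (76 mm by 85 mm) begins 54 mm behind the grasp point. The pads swing forward as they close: fully open they stand 13 mm farther back than shut.
Start: joints at [-1.183, 0.628, 0.038, 1.517, -0.027, 0.996, -0.02], TCP at [284.929, 584.237, 231.313] pointing down, gripper open.
Joint ranges: [-3.06, 3.06], [-0.37, 2.12], [-1.25, 1.32], [0.18, 2.47], [-1.1, 4.24], [0.23, 1.98], [-2.94, 2.94]. Speed limits (rad/s): [2.57, 2.57, 3.14, 3.14, 3.14, 3.14, 3.14].

## Interface

Orientations are given as [roll, pitch, yaw] about the fixed x, y, z axes, in that order (R = Rz(yaw) Ry(pitch) Rx(roll)).
In Python, from cell import ctrl gives the robot as it stands.
- The arm moves only by the tool carry_out, never from a script. Its argument "deltas" is one flat list of numbers, 7 for each row, row after row: the turn, a rotation vector about the tool's x, y, z in degrees, then the shift along the tool's x, y, z in m, then the closure, from -1 (fully open) to 1 (shut). In form: [wx, wy, wz, dx, dy, dz, claw, wx, wy, wz, dx, dy, dz, claw, ...]. A call has 1 to 12 rows; each row shifts and turns the commanded pose from where the row before left it, along the tool's axes as they then stand; what a row does not reach is not made up. A row lasts 1/8 s, in which the tool goes at most 62.5 mm and 10.7 degrees, less where a joint would pass 70% of its speed; a pose out of reach is approached as far as the arm can. A call with a gripper value outside its range is refused whole. The fingers move at their own pace and stop on an object; the grip force is fixed at half the most. Time passes only in rows, so rows that do not move let the fingers close. It gives the time, the measured TCP pose, the force, the opening and the grip force at its end, in the units of the state.
- ctrl.read_state(): the state, without advancing time (a new reading comes with each control period).
- ctrl.get_image(name): name is "side" or "top" or "wrist"; returns the picture (384x512x3 uint8, red, green, blue); there is no depth.
- ctrl.calibration(name): a dict with "mtx" (3x3 intrinsics, pixels), "R" (3x3) and "t" (3): a world point X has camera coordinates R X + t. Camera axes: x right, y down, z forward; pixel columns grow to the right and rows downward; lengths in mm; the calibration is good to about 2 mm. A picture is of the moment at which its call begins: read the wrist's pose just before it. calibration takes no time and is no camera call; for the wrist camera it gives the pose at the moment of the call.
- ctrl.finish_job(): hands the job in; it is judged then, once.
The state is a dict: "clock": time; "qpos": joint angles; "qd": joint speeds; "tau": joint torques, N m; "eef_pos": TCP position; "tool_rot": TCP orientation; "force": force on the tool from outside, world axes, zero at the start; "torque": the same for the moment, N m; "width": finger opening in mm; "gripper_force": force on a finger pad.
Only numpy, scipy, OpenCV 4.12 (cv2) and the standard library are available. Lean on these libraries where they do the work, as an engineer would, in place of code of your own. Each camera call takes 0.05 s, during which the arm holds its last target. There are 200 camera calls.

## Task

Two sealed level floats lie on their rests, each with a weight hidden in one end that cannot be seen. Take the long float first: lift it level by its middle off its rest to feel which end is heavy, then stand it upright on its heavy end in the steel tray and let go, clear of the rim; then do the same with the short float, leaving it clear of the long one. Do not knock the vial in the tray or the clip lying between the rests.

Things in the scene. Friction and masses are not known exactly. Their poses are not given: they have to be found in the camera images.
- float_long: long float: plain grey cylinder, 28 mm diameter, 120 mm long over two alike domed ends (2 mm high), 0.26 kg, level on rest_1. Origin at mid-length on the axis, x along it. A ballast fixed in either end, unseen, drawn anew each time, puts the centre of mass 31 mm from the middle (0.08 N m). On the heavy end it stands by itself and rights itself from a 10 degree lean; on the light end it topples
- float_short: short float: like the long one (28 mm diameter, domed alike ends, ballast hidden in either end, origin at mid-length, x along it), but 92 mm long; the centre of mass is 21 mm from the middle (0.055 N m). Level on rest_2
- rest_1: fixed aluminium rest under the long float: base plate 112 x 58 x 8 mm, two posts 8 mm thick at x = -39 and +39 mm, each with a white 90 degree V of two 7 mm pins on top, 43 mm wide, ending 3 mm below the float's axis. The axis of a float in it is 62 mm above the table; its middle is free between the forks. Origin at the middle of the underside, x along the float
- rest_2: the same kind of rest, under the short float.
- stand_tray: shallow stainless steel tray, fixed: 128 mm (x) by 238 mm (y) outside, 124 x 232 mm flat floor inside, floor 2 mm above the table, rim 20 mm high. Origin at the middle of its underside.
- vial: glass sample vial with a screw cap, 25 mm diameter, 62 mm tall, standing loose in the tray. Origin at the centre of its underside, z up.
- clip: small black crocodile clip, 60 mm long, 12 mm thick, lying loose on the table between the rests. Origin under the middle of its length, which runs along its y axis.

How it is judged (in metres and radians):
On the way, in this order (a step that is already met when the one before it is completed fails the run):
1. the long float is held by the fingers, lifted level clear of its rest (height (world z) of float_long above 0.08 m and angle between float_long's own x axis and vertical between 1.17 and 1.97 rad and contact force between the fingers and float_long above 0.5 N), for 0.3 s.
2. the long float stands upright by itself in the tray, released ((angle between float_long's own x axis and vertical below 0.1 rad or angle between float_long's own x axis and vertical above 3.0416 rad) and height (world z) of float_long between 0.056 and 0.068 m and x of float_long in the frame of stand_tray between -0.046 and 0.046 m and y of float_long in the frame of stand_tray between -0.1 and 0.1 m and linear speed of float_long below 0.05 m/s and angular speed of float_long below 0.8 rad/s and contact force between the fingers and float_long below 0.05 N), for 0.5 s.
3. the short float is held by the fingers, lifted level clear of its rest (height (world z) of float_short above 0.08 m and angle between float_short's own x axis and vertical between 1.17 and 1.97 rad and contact force between the fingers and float_short above 0.5 N), for 0.3 s.
At the end, for the whole second after the job is handed in: Both floats stand in the tray by themselves, released and at rest, upright within 0.1 rad (which they can do only on the heavy end), their axes at least 16 mm from the inside of the rim (within 46 mm of the tray's middle along its x and 100 mm along its y) and more than 36 mm from each other (all of step 2 and (angle between float_short's own x axis and vertical below 0.1 rad or angle between float_short's own x axis and vertical above 3.0416 rad) and height (world z) of float_short between 0.042 and 0.054 m and x of float_short in the frame of stand_tray between -0.046 and 0.046 m and y of float_short in the frame of stand_tray between -0.1 and 0.1 m and linear speed of float_short below 0.05 m/s and angular speed of float_short below 0.8 rad/s and contact force between the fingers and float_short below 0.05 N and horizontal distance between float_long and float_short above 0.036 m); the robot touches nothing.
It fails at once if the vial is knocked over or shifted more than 15 mm (distance of vial from where it was at the start of the episode above 0.015 m or angle between vial's own z axis and vertical above 0.3 rad).
It fails at once if the clip is shifted more than 15 mm (distance of clip from where it was at the start of the episode above 0.015 m).
It also fails if it takes over 72 s, if anything falls off the work surface, if the arm or the gripper's body presses on something with over 40 N, if the wrist force passes 120 N, or if a joint passes its speed limit or range.

## Working session

There is one attempt and no reset: what is moved stays moved. The work goes in short steps, Python scripts to look and compute and a tool call to move; the robot and the scene stay as the last step left them, time stands still between calls to the robot, and variables do not carry over. Pictures are saved under pics/ and viewed, at most 10 in all, crops included, and the job is handed in when it is done.

Besides the shell and the picture viewer there is one more tool, called after "Emit:" as a command line: name --argument value ..., lists and objects as JSON in quotes. carry_out: Moves the arm, as the interface text tells. Its arguments: {"type":"object","properties":{"deltas":{"type":"array"}},"required":["deltas"]}

```bash
mkdir -p pics; ls
python3 - <<'E'
from cell import ctrl
import cv2,numpy as np
s=ctrl.read_state()
print({k:np.round(v,3).tolist() for k,v in s.items()},ctrl.grip_depth)
for n in ["side","top"]:
    im=ctrl.get_image(n); cv2.imwrite(f"pics/{n}0.png",im[...,::-1])
    c=ctrl.calibration(n); print(n,np.round(c["mtx"],1).tolist(),np.round(c["R"],3).tolist(),np.round(c["t"],1).tolist())
E
```

```text
pics
{'clock': 0.0, 'qpos': [-1.183, 0.629, 0.038, 1.518, -0.027, 0.996, -0.02], 'qd': [-0.001, -0.0, 0.002, 0.001, -0.001, 0.0, -0.001], 'tau': [0.0, -56.34, 1.226, -19.344, 0.011, 0.011, 0.0], 'eef_pos': [284.649, 583.664, 230.405], 'tool_rot': [-3.14, 0.0, 2.688], 'force': [-0.998, 0.177, -0.835], 'torque': [0.004, -0.006, -0.017], 'gripper_force': 0.0, 'width': 85.319} 18.700000000000003
side [[469.9, 0.0, 259.3], [0.0, 469.9, 193.4], [0.0, 0.0, 1.0]] [[0.869, -0.495, -0.007], [-0.278, -0.478, -0.833], [0.409, 0.726, -0.553]] [-299.0, 309.0, 511.7]
top [[360.0, 0.0, 258.8], [0.0, 360.0, 188.4], [0.0, 0.0, 1.0]] [[-0.008, -0.999, 0.036], [-0.995, 0.004, -0.097], [0.097, -0.037, -0.995]] [229.3, 481.9, 870.8]
```

View pics/top0.png

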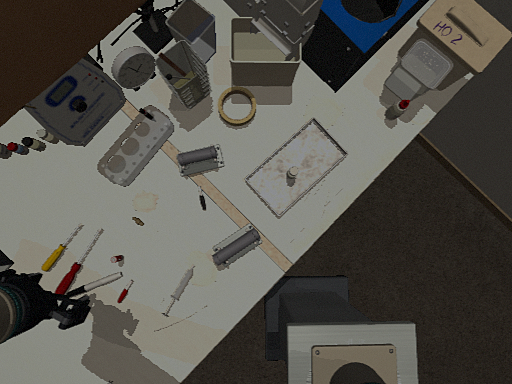

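View pics/side0.png

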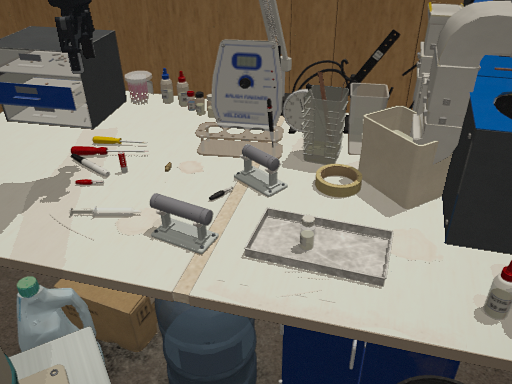

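The top view shows rests with grey floats at about (201,158) and (237,246), the clip at (202,201), the tray centred near (297,168) and the vial at (291,175). In the side view the floats are at (261,157) and (181,209), the vial at (307,233). Next I'll enlarge these for exact edges.

Run:
```python
import cv2,numpy as np
t=cv2.imread("pics/top0.png"); s=cv2.imread("pics/side0.png")
a=cv2.resize(t[110:285,165:360],None,fx=2,fy=2,interpolation=cv2.INTER_CUBIC)
def crop(im,x,y,w,h,f): return cv2.resize(im[y:y+h,x:x+w],None,fx=f,fy=f,interpolation=cv2.INTER_CUBIC)
A=crop(t,170,135,100,150,4); B=crop(s,140,135,160,120,2.5); C=crop(s,230,200,160,90,2.5)
o=np.zeros((600,800,3),np.uint8); o[:600,:400]=A; o[:300,400:]=B; o[300:525,400:]=C
cv2.imwrite("pics/m1.png",o)
```

```text
(no output)
```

View pics/m1.png

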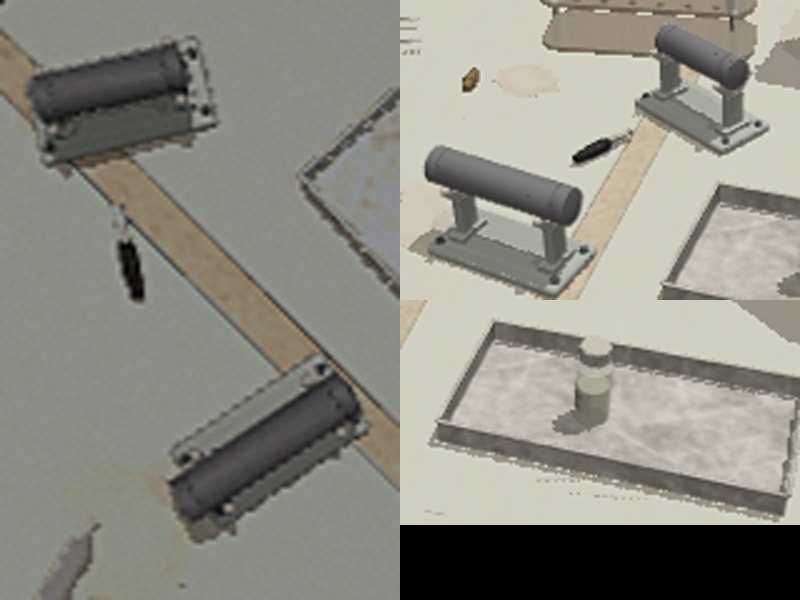

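The montage shows the long float nearest the robot (bottom-left crop; top image about (236,246)) and the short one at about (197,157). The clip runs about (200,188)–(204,208). In the side view the vial base is near (307,244). Now I'll mask and triangulate.

```bash
cat > h.py <<'E'
import cv2,numpy as np
from cell import ctrl
def ray(n,uv,c=None):
    c=c or ctrl.calibration(n); R,t=np.array(c["R"]),np.array(c["t"])
    d=R.T@np.linalg.inv(c["mtx"])@[uv[0],uv[1],1]; return -R.T@t,d/np.linalg.norm(d)
def onz(n,uv,z,c=None):
    o,d=ray(n,uv,c); return o+d*(z-o[2])/d[2]
def tri(r1,r2):
    (a,u),(b,v)=r1,r2
    s=np.linalg.lstsq(np.c_[u,-v],b-a,rcond=None)[0]; p,q=a+u*s[0],b+v*s[1]
    return (p+q)/2,np.linalg.norm(p-q)
def blob(im,box,thr):
    x,y,w,h=box; c=cv2.GaussianBlur(im,(3,3),0)[y:y+h,x:x+w].astype(int)
    m=((c.max(2)<thr)&(c.max(2)-c.min(2)<25)).astype(np.uint8)
    m=cv2.morphologyEx(m,cv2.MORPH_OPEN,np.ones((3,3),np.uint8))
    k=max(cv2.findContours(m,0,2)[0],key=cv2.contourArea)
    r=cv2.minAreaRect(k+np.array([x,y])); p=cv2.boxPoints(r)
    e=sorted([(p[i]+p[(i+1)%4])/2 for i in range(4)],key=lambda q:-np.linalg.norm(q-r[0]))[:2]
    return np.array(r[0]),sorted(e,key=lambda q:q[0]),r[1]
E
python3 - <<'E'
from h import *
np.set_printoptions(precision=1,suppress=True)
t=cv2.imread("pics/top0.png"); s=cv2.imread("pics/side0.png")
for nm,bt,bs in [("long",(205,215,65,60),(143,185,80,50)),("short",(170,135,60,45),(235,140,50,40))]:
  for thr in (90,105):
    ct,et,wt=blob(t,bt,thr); cs,es,ws=blob(s,bs,thr)
    print(nm,thr,ct,et,wt,cs,es,ws)
    print("  c",*tri(ray("top",ct),ray("side",cs)))
    for a,b in zip(et,es): print("  e",*tri(ray("top",a),ray("side",b)),onz("top",a,62))
print("clip",[onz("top",p,6) for p in [(200,188),(204,208)]])
# tray corners at rim z20 top view: red hull
for p in [(315,120),(347,155),(279,217),(246,180)]: print("tray",onz("top",p,20))
print("vial",onz("side",(307,244),2),onz("top",(291,175),62))
E
```

```text
long 90 [237.  248.5] [array([214.7, 262.6], dtype=float32), array([259.2, 234.4], dtype=float32)] (18.867626190185547, 52.60406494140625) [179.9 216. ] [array([149.5, 210.5], dtype=float32), array([210.4, 221.6], dtype=float32)] (61.89436340332031, 19.051300048828125)
  c [340.7 279.2  49.1] 3.656363855413184
  e [305.1 332.7  40.9] 2.2238857485096584 [308.4 330.6  62. ]
  e [374.4 226.6  58.3] 6.297228019743209 [371.6 227.9  62. ]
long 105 [236.4 247.9] [array([213.7, 262.5], dtype=float32), array([259.1, 233.2], dtype=float32)] (23.014102935791016, 54.02880859375) [179.  217.5] [array([147.9, 211.3], dtype=float32), array([210.1, 223.7], dtype=float32)] (63.34551239013672, 24.90675163269043)
  c [340.7 281.2  44.7] 1.0312273851258282
  e [304.  335.8  37.6] 4.306333395024624 [308.6 333.   62. ]
  e [375.7 227.3  52.9] 2.9556220812578213 [374.6 228.2  62. ]
short 90 [198.1 161.4] [array([178.9, 165.9], dtype=float32), array([217.4, 156.9], dtype=float32)] (24.2161865234375, 39.57041549682617) [259.5 160.6] [array([241.4, 155. ], dtype=float32), array([277.6, 166.3], dtype=float32)]
[... 158 characters left out ...]
21.8  62.8] 15.46324732834514 [554.4 325.3  62. ]
short 105 [198.3 161.4] [array([178.6, 166. ], dtype=float32), array([218.1, 156.8], dtype=float32)] (25.25494956970215, 40.479339599609375) [258.6 164. ] [array([239.5, 157.9], dtype=float32), array([277.8, 170.2], dtype=float32)] (40.26849365234375, 21.562881469726562)
  c [549.6 370.3  47.8] 7.364792940973339
  e [535.3 419.8  43.2] 1.5241706740782917 [532.9 416.   62. ]
  e [562.5 321.3  53.7] 13.819538024914113 [554.7 323.8  62. ]
clip [array([486.3, 372.7,   6. ]), array([436.4, 362.4,   6. ])]
tray [656.7  82.6  20. ]
tray [566.8   3.6  20. ]
tray [412.5 177.3  20. ]
tray [504.3 257.9  20. ]
vial [526.3 148.7   2. ] [510.8 151.3  62. ]
```

```bash
python3 - <<'E'
import re
s=open('h.py').read()
s=s.replace("(c.max(2)-c.min(2)<25)","(2*c[...,1]-c[...,0]-c[...,2]<gt)").replace("box,thr)","box,thr,gt=4)")
open('h.py','w').write(s)
E
python3 - <<'E'
from h import *
np.set_printoptions(precision=1,suppress=True)
t=cv2.imread("pics/top0.png"); s=cv2.imread("pics/side0.png")
for q in [(236,243),(238,248),(240,254),(197,155),(198,166)]: print("px",t[q[1],q[0]])
for q in [(180,208),(160,225),(180,230),(260,157),(262,175)]: print("pxs",s[q[1],q[0]])
for nm,bt,bs in [("long",(205,215,65,60),(143,185,80,50)),("short",(170,135,60,45),(235,140,50,40))]:
  for thr,gt in ((115,4),(115,1),(130,2)):
    ct,et,wt=blob(t,bt,thr,gt); cs,es,ws=blob(s,bs,thr,gt)
    print(nm,thr,ct,wt,cs,ws,"c",*tri(ray("top",ct),ray("side",cs)))
    for a,b in zip(et,es): print("  e",*tri(ray("top",a),ray("side",b)),onz("top",a,62),a,b)
E
```

```text
px [70 68 69]
px [64 65 65]
px [83 86 84]
px [82 82 85]
px [75 78 77]
pxs [106 106 108]
pxs [150 161 164]
pxs [161 170 168]
pxs [98 97 99]
pxs [161 170 168]
long 115 [235.9 247.2] (16.29236602783203, 52.47856903076172) [180.1 211.4] (63.27470016479492, 14.951655387878418) c [343.6 281.8  56.6] 2.115533172419085
  e [309.1 335.5  52.1] 5.677678704192121 [312.8 333.7  62. ] [213.4 260.7] [149.3 204.1]
  e [376.5 228.5  62.4] 6.447000959346422 [373.5 229.7  62. ] [258.4 233.7] [210.8 218.6]
long 115 [235.5 246. ] (13.569231986999512, 51.3292121887207) [179.9 210.8] (62.78044128417969, 13.773167610168457) c [345.1 283.1  56.4] 0.22772498006066036
  e [309.5 333.4  54.5] 6.567362259051566 [313.4 331.7  62. ] [214.2 260.4] [149.4 203.5]
  e [379.5 232.9  59.6] 2.912256607476509 [378.2 233.5  62. ] [256.8 231.6] [210.4 218.2]
long 130 [235.5 246.5] (14.144856452941895, 51.864471435546875) [180.3 209.1] (63.31231689453125, 14.846307754516602) c [345.1 282.7  60.3] 1.581113842939274
  e [310.3 333.2  61.9] 4.204765043886548 [312.3 332.5  62. ] [213.9 260.9] [150. 200.]
  e [378.9 232.   60.3]
[... 387 characters left out ...]
152.6] [277.8 166.5]
short 115 [196.9 155.3] (11.623745918273926, 38.135047912597656) [259.5 159. ] (38.754032135009766, 12.412897109985352) c [559.1 374.5  55.7] 1.1424003359098407
  e [544.9 419.9  55.2] 9.421448010475414 [548.  416.7  62. ] [178.4 159.6] [241.4 152.1]
  e [572.  329.1  57.6] 4.982005276332913 [568.8 329.8  62. ] [215.5 150.9] [277.7 165.9]
short 130 [196.8 155.3] (12.15019416809082, 38.40438461303711) [259.8 157.7] (39.29389572143555, 13.402568817138672) c [558.8 374.1  59.1] 0.14164527069037638
  e [544.9 419.2  61.3] 8.150743333018992 [548.6 417.4  62. ] [178.1 159.4] [241.8 149.7]
  e [571.4 328.6  58.5] 5.680999971754576 [568.1 329.6  62. ] [215.6 151.2] [277.7 165.6]
```

Long centre ≈ (345,283,60) with length 119 and yaw −57°. Short centre ≈ (559,374,59) with length 90 and yaw −77°. These heights and lengths match the text. The tray centre is ≈ (535,130) with its long axis at 131°. I'll move over the long float.

Emit:
carry_out --deltas '[0,0,0,-0.031,-0.041,0,-1,0,0,0,-0.031,-0.041,0,-1,0,0,0,-0.031,-0.041,0,-1,0,0,0,-0.031,-0.041,0,-1,0,0,0,-0.031,-0.041,0,-1,0,0,0,-0.031,-0.041,0,-1,0,0,10.3,0,0,0,-1,0,0,10.3,0,0,0,-1,0,0,10.3,0,0,0,-1,0,0,0,0,0,0,-1]'

```text
clock: 1.35
eef_pos: [344.0, 281.5, 231.1]
tool_rot: [-3.141, 0.0, 2.15]
force: [0.3, -0.1, 0.4]
width: 85.5
gripper_force: 0.0
```

Run:
```python
from h import *
np.set_printoptions(precision=3,suppress=True)
s=ctrl.read_state(); print(s["clock"],s["qpos"],s["eef_pos"],s["tool_rot"],s["force"],s["torque"])
c=ctrl.calibration("wrist"); im=ctrl.get_image("wrist"); cv2.imwrite("pics/w1.png",im[...,::-1])
np.savez("w1.npz",**{k:c[k] for k in("mtx","R","t")})
print(c["R"],-np.array(c["R"]).T@c["t"])
```

```text
1.35 [-0.894  0.345  0.192  2.066 -0.096  0.74  -0.063] [344.037 281.495 231.123] [-3.141  0.     2.15 ] [ 0.296 -0.131  0.36 ] [ 0.027  0.003 -0.073]
[[ 0.837  0.548 -0.001]
 [ 0.527 -0.805  0.272]
 [ 0.148 -0.228 -0.962]] [306.357 339.293 374.641]
```

View pics/w1.png

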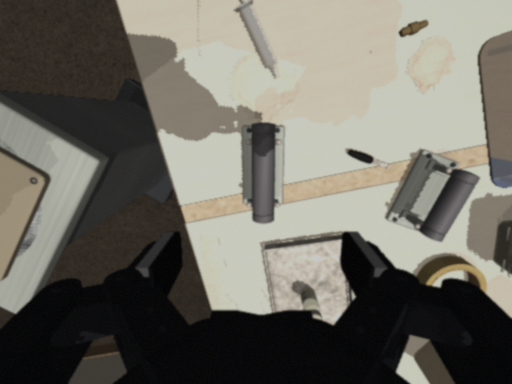

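The wrist view shows the long float aligned with the tool from (262,123) to (262,221), the clip at (367,157), the short float at (450,205), and the vial between the fingers at (306,295). I'll check these against the earlier estimate.

Run:
```python
from h import *
np.set_printoptions(precision=1,suppress=True)
c=dict(np.load("w1.npz")); w=cv2.imread("pics/w1.png")
for b in [(246,115,34,112),(410,155,70,90)]:
  for thr,gt in ((115,1),(130,2)):
    ct,e,wd=blob(w,b,thr,gt); print(ct,e,wd,onz("",ct,60,c),[onz("",q,60,c) for q in e])
ct=blob(w,(246,115,34,112),130,2)[0]; print(tri(ray("",ct,c),ray("side",(180.3,209.1))),tri(ray("",ct,c),ray("top",(235.5,246.5))))
print("clip",[onz("",q,6,c) for q in [(347,151),(387,163)]])
print("tray corner near",onz("",(263,242),20,c), "vial side tri")
t=cv2.imread("pics/top0.png");s=cv2.imread("pics/side0.png")
print("vial cap", tri(ray("top",(292,172)),ray("side",(308,219))))
```

```text
[263.  172.5] [array([263., 124.], dtype=float32), array([263., 221.], dtype=float32)] (97.0, 22.0) [345.8 283.1  60. ] [array([314.6, 330.5,  60. ]), array([380.3, 230.6,  60. ])]
[263.  172.5] [array([263., 123.], dtype=float32), array([263., 222.], dtype=float32)] (99.0, 24.0) [345.8 283.1  60. ] [array([313.9, 331.4,  60. ]), array([381. , 229.4,  60. ])]
[448.2 203.8] [array([429.2, 236.3], dtype=float32), array([467.2, 171.3], dtype=float32)] (25.195310592651367, 75.3090591430664) [560.2 376.1  60. ] [array([571. , 330.3,  60. ]), array([550.1, 418.8,  60. ])]
[447.9 203.4] [array([428.6, 236. ], dtype=float32), array([467.2, 170.8], dtype=float32)] (26.700902938842773, 75.76937866210938) [559.6 376.2  60. ] [array([570.1, 330.1,  60. ]), array([549.8, 419.2,  60. ])]
(array([345.9, 283. ,  59.9]), np.float64(0.29378717093445356)) (array([345. , 283.3,  63.1]), np.float64(1.0701863982696282))
clip [array([432.8, 362.2,   6. ]), array([489.9, 379.6,   6. ])]
tray corner near [407.8 189.1  20. ] vial side tri
vial cap (array([520.6, 147.2,  59.8]), np.float64(5.33522946774621))
```

Emit:
carry_out --deltas '[0,0,0,-0.001,0.0025,0.055,-1,0,0,0,0,0,0.055,-1,0,0,0,0,0,0.05,-1,0,0,0,0,0,0.03,-1,0,0,0,0,0,0,1,0,0,0,0,0,0,1,0,0,0,0,0,0,1,0,0,0,0,0,0,1,0,0,0,0,0,0,1]'

```text
clock: 2.52
eef_pos: [346.4, 282.1, 43.0]
tool_rot: [-3.141, -0.001, 2.149]
force: [-1.9, -1.8, 6.7]
width: 26.5
gripper_force: 58.5
```

Run:
```python
from h import *
np.set_printoptions(precision=3,suppress=True)
s=ctrl.read_state(); print(s["clock"],s["qpos"],s["eef_pos"],s["tool_rot"],s["force"],s["torque"],s["width"],s["gripper_force"])
```

```text
2.525 [-0.811  0.701  0.096  2.216 -0.271  0.235  0.104] [346.432 282.117  42.96 ] [-3.141 -0.001  2.149] [-1.861 -1.752  6.695] [-0.343  0.547 -0.075] 26.53230853113725 58.46891641616821
```

Emit:
carry_out --deltas '[0,0,0,0,0,-0.02,1,0,0,0,0,0,-0.03,1,0,0,0,0,0,0,1,0,0,0,0,0,0,1,0,0,0,0,0,0,1,0,0,0,0,0,0,1]'

```text
clock: 3.28
eef_pos: [346.7, 282.0, 91.0]
tool_rot: [-3.14, 0.0, 2.148]
force: [-0.8, 0.6, -2.0]
width: 26.2
gripper_force: 59.4
```

Run:
```python
from h import *
np.set_printoptions(precision=3,suppress=True)
s=ctrl.read_state(); print(s["clock"],s["qpos"],s["eef_pos"],s["tool_rot"],s["force"],s["torque"],s["width"],s["gripper_force"])
im=ctrl.get_image("side"); cv2.imwrite("pics/s2.png",im[...,::-1])
s=ctrl.read_state(); print(s["force"],s["torque"])
```

```text
3.275 [-0.853  0.602  0.155  2.193 -0.248  0.363  0.086] [346.746 281.967  90.961] [-3.14   0.     2.148] [-0.828  0.608 -1.975] [0.105 0.055 0.02 ] 26.17052623879146 59.40278470516205
[-0.05  -0.132 -3.486] [0.02  0.007 0.016]
```

Run:
```python
from h import *
np.set_printoptions(precision=3,suppress=True)
u=np.array([.547,-.837]); m=[];f=[]
for i in range(16):
    ctrl.get_image("side"); s=ctrl.read_state(); m.append(np.array(s["torque"])[:2]@[-u[1],u[0]]);f.append(s["force"][2])
print(np.array(m),np.mean(m),np.std(m)/4,np.mean(f),s["clock"])
```

```text
[0.086 0.076 0.037 0.078 0.085 0.073 0.036 0.029 0.11  0.088 0.001 0.055
 0.128 0.115 0.096 0.048] 0.07138319486918818 0.008383957854586213 -2.6261442374865975 4.125
```

Mean moment is +0.071 N·m over 16 readings with about −2.6 N weight, so the heavy end lies toward (+0.55,−0.84), the −tool x end. A quick FK model fitted to the recorded states will check which tilted poses the joint ranges allow.

```bash
cat > fk.py <<'E'
import numpy as np, itertools
from scipy.spatial.transform import Rotation as Ro
from scipy.optimize import least_squares
D=[([-1.183,.629,.038,1.518,-.027,.996,-.02],[284.65,583.66,230.4],[-3.14,0,2.688]),
([-.894,.345,.192,2.066,-.096,.74,-.063],[344.04,281.5,231.12],[-3.141,0,2.15]),
([-.811,.701,.096,2.216,-.271,.235,.104],[346.43,282.12,42.96],[-3.141,-.001,2.149]),
([-.853,.602,.155,2.193,-.248,.363,.086],[346.75,281.97,90.96],[-3.14,0,2.148])]
def chain(q,sg,phi,psi,L):
    R=Ro.from_euler('z',phi)*Ro.from_euler('z',sg[0]*q[0])*Ro.from_euler('y',q[1]); p=np.array([0,0,L[0]])
    p=p+R.apply([L[4],0,0])
    R=R*Ro.from_euler('z',sg[1]*q[2]); p=p+R.apply([L[5],0,L[1]])
    R=R*Ro.from_euler('y',q[3]); p=p+R.apply([L[6],0,0]); R=R*Ro.from_euler('z',sg[2]*q[4]); p=p+R.apply([0,0,L[2]])
    R=R*Ro.from_euler('y',q[5]); p=p+R.apply([L[7],0,0]); R=R*Ro.from_euler('z',sg[3]*q[6]+psi); p=p+R.apply([0,0,L[3]])
    return p,R
def res(x,sg,w=1):
    r=[]
    for q,p,o in D:
        pp,R=chain(q,sg,x[0],x[1],x[2:]); r+=list((pp-p)/1*w)+list((R.inv()*Ro.from_euler('xyz',o)).as_rotvec()*500)
    return np.r_[r,(x[6:10])*.02]
def fit():
    best=None
    for sg in itertools.product([1,-1],repeat=4):
      for phi in (2.3,-.84) :
       for psi in (1.57,-1.57,0,3.14):
        s=least_squares(res,[phi,psi,350,400,400,250,0,0,0,0],args=(sg,),max_nfev=60)
        if best is None or s.cost<best[0]-1e-6: best=(s.cost,sg,s.x)
    return best
E
python3 - <<'E'
from fk import *
np.set_printoptions(precision=3,suppress=True)
c,sg,x=fit(); print(c,sg,x); print(res(x,sg))
np.savez("fk.npz",sg=sg,x=x)
lo=np.array([-3.06,-.37,-1.25,.18,-1.1,.23,-2.94]);hi=np.array([3.06,2.12,1.32,2.47,4.24,1.98,2.94])
# float vertical, tool tilt th from down, horizontal pointing azimuth az; grasp point at P
q0=np.array(D[3][0]); rng=np.random.default_rng(0)
for P in ([486,187,70],[584,73,56]):
  for th in (50,60):
    for az in range(0,360,30):
      a=np.radians(az);t=np.radians(th); z=np.array([np.sin(t)*np.cos(a),np.sin(t)*np.sin(a),-np.cos(t)])
      y0=np.cross([0,0,1],[np.cos(a),np.sin(a),0]); best=(9,)
      for y in (y0,-y0):
        R=Ro.from_matrix(np.c_[np.cross(y,z),y,z]); p=np.array(P)+z*18.7
        for k in range(6):
          def f(q):
            pp,RR=chain(q,sg,x[0],x[1],x[2:]); return np.r_[(pp-p)/100,(RR.inv()*R).as_rotvec()*3,.002*(q-q0)]
          g=np.clip(q0+rng.normal(0,.5,7)*(k>0),lo+.05,hi-.05)
          s=least_squares(f,g,bounds=(lo,hi),max_nfev=80)
          e=np.linalg.norm(s.fun[:6])
          if e<best[0]-.01: best=(e,y is y0,s.x)
      if best[0]<.05: print(P,th,az,best[0].round(3),best[1],best[2])
E
```

```text
6.464284136691276 (-1, -1, -1, -1) [  -0.042    1.529 -487.078  554.387  379.592 -473.903  -48.987   45.389
   -0.243   -7.225]
[ 0.897 -0.526  0.387  0.349 -0.157  0.078  0.731 -0.372 -1.559 -0.329
  0.009 -0.211 -1.51   1.504  0.879  0.34   0.239 -0.378  0.26   0.385
  0.293  0.515  0.163  0.512 -0.98   0.908 -0.005 -0.144]
[486, 187, 70] 50 0 0.0 True [-0.309  1.131  0.224  0.464 -0.004  0.7    1.268]
[486, 187, 70] 50 30 0.0 True [-0.482  1.183  0.035  0.331 -0.138  0.76   1.667]
[486, 187, 70] 50 60 0.0 True [-0.538  1.039 -0.455  0.731  0.051  0.601  1.977]
[486, 187, 70] 50 90 0.0 True [-0.441  0.961 -0.951  1.241  0.347  0.481  2.064]
[486, 187, 70] 50 120 0.0 True [-0.344  0.902 -1.25   1.752  0.371  0.41   2.222]
[486, 187, 70] 50 150 0.0 True [-1.025  0.296 -0.217  2.145 -1.1    0.934 -2.526]
[486, 187, 70] 50 240 0.0 True [-0.569  0.267  1.033  2.367  0.881  0.891 -0.734]
[486, 187, 70] 50 270 0.0 True [-0.325  0.598  0.904  1.911  0.679  0.515 -0.16 ]
[486, 187, 70] 50 300 0.0 True [-0.278  0.81   0.77   1.423  0.229  0.449  0.482]
[486, 187, 70] 50 330 0.0 True [-0.221 
[... 1437 characters left out ...]
330 0.029 True [-0.035  1.356  1.32   0.18  -0.96   0.929  1.104]
[584, 73, 56] 60 90 0.0 True [-0.29   1.002 -1.105  1.081  0.184  0.588  2.328]
[584, 73, 56] 60 120 0.0 True [-0.143  0.777 -1.25   1.725 -0.317  0.527  2.859]
[584, 73, 56] 60 150 0.0 True [-0.947  0.126 -0.026  2.163 -1.093  1.312 -2.497]
[584, 73, 56] 60 180 0.001 True [-0.402 -0.226 -0.043  2.47  -0.37   1.89  -1.934]
[584, 73, 56] 60 210 0.0 True [-0.148 -0.085  0.536  2.364  0.816  1.64  -0.972]
[584, 73, 56] 60 240 0.0 True [-0.263  0.538  1.191  1.975  0.777  0.728 -0.286]
[584, 73, 56] 60 270 0.0 True [0.047 0.752 0.803 1.372 0.574 0.614 0.136]
[584, 73, 56] 60 300 0.0 True [0.121 1.053 0.674 0.612 0.123 0.73  0.695]
```

```bash
cat > ik.py <<'E'
from fk import *
lo=np.array([-3.06,-.37,-1.25,.18,-1.1,.23,-2.94]);hi=np.array([3.06,2.12,1.32,2.47,4.24,1.98,2.94])
sg=(-1,)*4
def getx():
    b=None
    for s4 in (250,350):
      for h in (300,400):
        s=least_squares(res,[-.04,1.53,h,400,400,s4,0,0,0,0],args=(sg,),bounds=([-1,0,200,300,250,100,-110,-110,-110,-110],[1,3,500,500,500,450,110,110,110,110]))
        if b is None or s.cost<b.cost: b=s
    return b
def ik(x,p,R,q0,k=6,w=.002):
    rng=np.random.default_rng(0); best=(9,None)
    for i in range(k):
        def f(q):
            pp,RR=chain(q,sg,x[0],x[1],x[2:]); return np.r_[(pp-p)/100,(RR.inv()*R).as_rotvec()*3,w*(q-q0)]
        s=least_squares(f,np.clip(q0+rng.normal(0,.5,7)*(i>0),lo+.02,hi-.02),bounds=(lo,hi),max_nfev=60)
        e=np.linalg.norm(s.fun[:6])
        if e<best[0]-.01: best=(e,s.x)
    return best
def pose(az,th,P,flip):
    a=np.radians(az);t=np.radians(th); z=np.array([np.sin(t)*np.cos(a),np.sin(t)*np.sin(a),-np.cos(t)])
    y=np.cross([0,0,1],[np.cos(a),np.sin(a),0])*(-1 if flip else 1)
    return np.array(P)+z*18.7,Ro.from_matrix(np.c_[np.cross(y,z),y,z])
E
python3 - <<'E'
from ik import *
np.set_printoptions(precision=2,suppress=True)
b=getx(); x=b.x; print(b.cost,x,b.fun); np.save("x.npy",x)
q0=np.array(D[3][0])
for P in ([486,187,70],[584,73,56]):
  for th in (60,):
    for az in range(0,360,30):
     for fl in (0,1):
      e,q=ik(x,*pose(az,th,P,fl),q0)
      print(P[0],th,az,fl,round(e,3),q if e<.05 else "")
E
```

```text
104.40778127614908 [ -0.04   1.53 479.45 500.   373.72 450.   -12.59  20.48  -8.59 -23.81] [-3.23 -6.68  2.44  0.35 -0.16  0.08  6.33  8.23 -4.25 -0.33  0.01 -0.21
 -2.41 -2.66  2.04  0.34  0.24 -0.38  1.46 -1.1  -0.24  0.52  0.16  0.51
 -0.25  0.41 -0.17 -0.48]
486 60 0 0 0.145 
486 60 0 1 0.123 
486 60 30 0 0.443 
486 60 30 1 1.475 
486 60 60 0 0.0 [ 1.07  1.52 -0.81  2.28  3.84  0.23 -0.36]
486 60 60 1 0.447 
486 60 90 0 0.0 [ 1.12  1.76 -1.19  1.9   0.78  0.73  2.94]
486 60 90 1 0.0 [ 0.61  1.21 -0.41  1.88 -0.83  0.78  1.17]
486 60 120 0 0.0 [ 0.16  1.26 -0.01  1.36 -0.71  1.42 -2.  ]
486 60 120 1 0.0 [ 0.3   1.28 -0.25  1.36 -0.51  1.32  1.  ]
486 60 150 0 0.0 [-0.13  1.46  0.26  0.79 -0.67  1.91 -1.93]
486 60 150 1 0.0 [ 0.04  1.46 -0.21  0.79 -0.29  1.82  1.03]
486 60 180 0 0.309 
486 60 180 1 0.309 
486 60 210 0 0.407 
486 60 210 1 0.407 
486 60 240 0 0.037 [-0.82  1.56  0.48  0.58 -0.02  1.98 -1.08]
486 60 240 1 0.037 [-0.82  1.56  0.48  0.58 -0.02  1.98  2.06]
486 60 270 0 0.0 [-1.19  1.42  0.59  1.15  0.09  1.46 -0.86]
486 60 270 1 0.0 [-0.9   1.33 -0.    1.14  0.61  1.59
[... 554 characters left out ...]
90 1 0.0 [ 0.59  1.28 -0.26  1.46 -0.71  1.13  0.99]
584 60 120 0 0.0 [ 0.23  1.48  0.12  0.77 -0.73  1.79 -2.13]
584 60 120 1 0.0 [ 0.29  1.48 -0.05  0.77 -0.58  1.75  0.96]
584 60 150 0 0.414 
584 60 150 1 0.414 
584 60 180 0 0.775 
584 60 180 1 0.775 
584 60 210 0 0.641 
584 60 210 1 0.641 
584 60 240 0 0.072 
584 60 240 1 0.072 
584 60 270 0 0.0 [-1.    1.45  0.64  1.17  0.16  1.29 -0.76]
584 60 270 1 0.0 [-0.64  1.35 -0.1   1.15  0.85  1.53  1.99]
584 60 300 0 0.0 [-1.13  1.26  0.45  1.76  0.83  0.76 -1.15]
584 60 300 1 0.0 [-0.89  1.2   0.12  1.74  1.14  1.01  1.8 ]
584 60 330 0 0.0 [-0.98  1.22  0.21  2.21  1.99  0.94 -1.99]
584 60 330 1 0.0 [-1.07  1.24  0.31  2.2   2.    0.84  1.09]
```

Run:
```python
from ik import *
np.set_printoptions(precision=2,suppress=True)
x=np.load("x.npy"); q0=np.array(D[3][0])
for z in (62,110):
  for th in (0,20,30):
    print(z,th,*ik(x,*pose(303,th,[346.5,282,z],0),q0))
for th in (60,65,70,80): 
  for P in ([486,187,70],[486,187,120],[470,205,70]): print(th,P,*ik(x,*pose(123,th,P,1),q0))
print("short: both heavy cases, grasp tilted 30")
for az,fl in ((283,0),(103,1)): print(az,*ik(x,*pose(az,30,[559.5,376,60],fl),q0), *ik(x,*pose((az+180)%360,60,[584,73,56],1-fl),q0))
```

```text
62 0 5.682916117952903e-07 [-0.81  0.71  0.1   2.21 -0.27  0.24  0.1 ]
62 20 2.011909365229607e-05 [-1.32  0.82  0.39  2.1   0.1   0.4  -0.55]
62 30 1.6018066808441708e-05 [-1.51  0.93  0.5   2.01  0.11  0.54 -0.66]
110 0 2.5410452087793604e-08 [-0.86  0.6   0.16  2.2  -0.25  0.36  0.08]
110 20 8.35185306626382e-05 [-1.41  0.74  0.51  2.1  -0.03  0.5  -0.39]
110 30 8.626766304244295e-05 [-1.52  0.83  0.51  2.01  0.15  0.63 -0.66]
60 [486, 187, 70] 4.929913512076548e-06 [ 0.27  1.29 -0.24  1.31 -0.49  1.37  1.  ]
60 [486, 187, 120] 4.591440661272631e-06 [ 0.27  1.21 -0.23  1.35 -0.51  1.41  0.98]
60 [470, 205, 70] 6.6463004711304625e-06 [ 0.27  1.27 -0.26  1.38 -0.5   1.31  1.01]
65 [486, 187, 70] 9.118063000900503e-06 [ 0.3   1.37 -0.26  1.22 -0.49  1.46  0.99]
65 [486, 187, 120] 5.042852037700998e-06 [ 0.29  1.28 -0.25  1.28 -0.51  1.49  0.98]
65 [470, 205, 70] 5.00570247872933e-06 [ 0.29  1.35 -0.27  1.3  -0.5   1.4   1.01]
70 [486, 187, 70] 6.223058154232587e-06 [ 0.31  1.44 -0.27  1.13 -0.5   1.56  0.99]
70 [486, 187, 120] 5.776679502258594e-06 [ 0.32  1.35 -0.27  1.2  -0.51  1.57  0.97]
70 [470, 205, 70] 5.599529855394392e-06 [ 0.3   1.42 -0.28  1.21 -0.51  1.5   1.01]
80 [486, 187, 70] 8.234931516432222e-06 [ 0.33  1.61 -0.3   0.93 -0.53  1.76  0.97]
80 [486, 187, 120] 8.159224605577292e-06 [ 0.35  1.51 -0.33  1.03 -0.52  1.74  0.94]
80 [470, 205, 70] 7.209861423791521e-06 [ 0.32  1.58 -0.31  1.02 -0.52  1.69  0.99]
short: both heavy cases, grasp tilted 30
283 3.867845984164133e-05 [-1.11  1.21  0.47  1.11 -0.01  1.18 -0.63] 1.2648246572302113e-05 [ 0.47  1.35 -0.21  1.19 -0.6   1.38  0.94]
103 2.658287586876078e-06 [-0.16  0.98 -0.25  1.65 -0.6   0.59  0.44] 5.590095268796593e-05 [-1.12  1.38  0.61  1.44  0.31  1.01 -0.8 ]
```

Emit:
carry_out --deltas '[0,0,0,0,0,0.028,1,0,0,0,0,0,0.02,1,0,0,0,0,0,0,1,0,0,0,0,0,0,-1,0,0,0,0,0,0,-1,0,0,0,0,0,0,-1,0,-10,0,-0.0033,0,0,-1,0,-10,0,-0.0033,0,0,-1,0,-10,0,-0.0033,0,0,-1,0,0,0,0,0,0,-1]'

```text
clock: 5.38
eef_pos: [347.0, 278.7, 39.8]
tool_rot: [-3.129, 0.47, 2.168]
force: [-0.6, 0.3, 1.2]
width: 85.8
gripper_force: 0.0
```

Run:
```python
from h import *
from scipy.spatial.transform import Rotation as Ro
np.set_printoptions(precision=3,suppress=True)
s=ctrl.read_state(); z=Ro.from_euler('xyz',s["tool_rot"]).as_matrix(); print(s["clock"],s["qpos"],s["eef_pos"],"G",s["eef_pos"]-18.7*z[:,2],z[:,2],s["force"],s["torque"],s["width"])
a=ctrl.get_image("side"); b=ctrl.get_image("wrist")
cv2.imwrite("pics/m3.png",np.hstack([cv2.resize(a[120:270,100:300],(400,300)),cv2.resize(b[80:350,60:420],(400,300))])[...,::-1])
```

```text
5.375 [-1.475  0.928  0.649  2.126 -0.197  0.418 -0.211] [347.03  278.679  39.792] G [342.464 285.817  56.462] [ 0.244 -0.382 -0.891] [-0.58   0.339  1.208] [0.397 0.249 0.032] 85.79239435201742
```

View pics/m3.png

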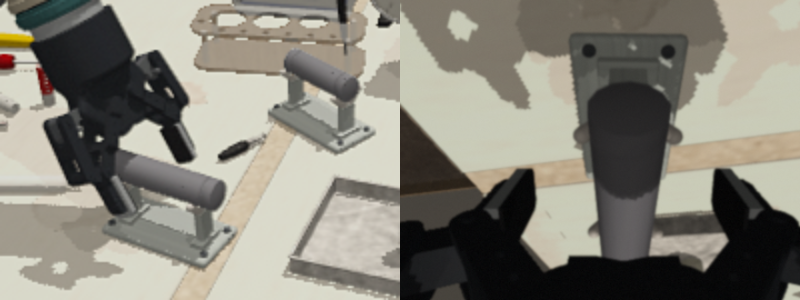

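The picture shows the float back in the V forks, with the open fingers straddling its middle and tilted 27° toward the heavy end. Now I'll close and lift.

Emit:
carry_out --deltas '[0,0,0,-0.0013,0,-0.003,-1,0,0,0,0,0,0,1,0,0,0,0,0,0,1,0,0,0,0,0,0,1,0,0,0,0,0,0,1,0,0,0,0,0,0,1,0,0,0,-0.01,0,-0.02,1,0,0,0,-0.018,0,-0.035,1,0,0,0,-0.018,0,-0.035,1,0,0,0,0,0,0,1]'

```text
clock: 6.72
eef_pos: [351.6, 274.6, 147.4]
tool_rot: [-3.134, 0.464, 2.151]
force: [0.1, -0.2, -3.6]
width: 26.5
gripper_force: 59.5
```

```bash
cat > st.py <<'E'
from h import *
from scipy.spatial.transform import Rotation as Ro
np.set_printoptions(precision=3,suppress=True)
s=ctrl.read_state(); M=Ro.from_euler('xyz',s["tool_rot"]).as_matrix(); G=s["eef_pos"]-18.7*M[:,2]
print(s["clock"],s["qpos"],"tcp",s["eef_pos"],"G",G,"\n",M,s["force"],s["torque"],s["width"],s["gripper_force"])
def to(T,yaw=None):
    d=M.T@(np.array(T)-G); print("to",T,"tool delta mm",d,np.linalg.norm(d))
E
python3 - <<'E'
from st import *
to([486,187,150])
E
```

```text
6.725 [-1.552  0.741  0.795  2.089 -0.103  0.638 -0.202] tcp [351.574 274.64  147.386] G [347.107 281.727 164.104] 
 [[-0.49   0.838  0.239]
 [ 0.748  0.545 -0.379]
 [-0.448 -0.007 -0.894]] [ 0.074 -0.152 -3.616] [0.692 0.475 0.013] 26.5286624616284 59.54328417778015
to [486, 187, 150] tool delta mm [-132.589   64.882   81.694] 168.71143072401824
```

Float held and lifted (weight 2.6–3.6 N, grip 59.5 N). I'll place it at tray (x'≈+30, y'≈−50), about world (590,112), so the gripper body stays away from the vial at tray (0,22).

Emit:
carry_out --deltas '[0,0,0,-0.0415,0.0185,0.0195,1,0,0,0,-0.0415,0.0185,0.0195,1,0,0,0,-0.0415,0.0185,0.0195,1,0,0,0,-0.0415,0.0185,0.0195,1,0,0,0,-0.0415,0.0185,0.0195,1,0,0,0,-0.0415,0.0185,0.0195,1,0,10,0,0,0,0,1,0,10,0,0,0,0,1,0,10,0,0,0,0,1,0,10,0,0,0,0,1,0,10,0,0,0,0,1,0,0,0,0,0,0,1]'

```text
clock: 8.22
eef_pos: [594.6, 97.8, 148.7]
tool_rot: [-3.125, -0.406, 2.132]
force: [0.2, -0.5, -2.3]
width: 26.2
gripper_force: 60.1
```

Run:
```python
from st import *
```

```text
8.225 [-0.056  0.785  0.068  1.544 -0.431  1.095  0.817] tcp [594.565  97.764 148.697] G [598.762  91.671 165.87 ] 
 [[-0.489  0.843 -0.224]
 [ 0.778  0.538  0.326]
 [ 0.395 -0.015 -0.918]] [ 0.236 -0.538 -2.346] [-0.519 -0.323  0.026] 26.18126588563728 60.065399408340454
```

Emit:
carry_out --deltas '[0,10,0,0,0,0,1,0,10,0,0,0,0,1,0,10,0,0,0,0,1,0,10,0,0,0,0,1,0,0,0,0,0,0,1]'

```text
clock: 8.85
eef_pos: [592.0, 102.9, 145.6]
tool_rot: [-3.097, -1.107, 2.106]
force: [-1.1, -0.6, -2.9]
width: 26.1
gripper_force: 60.1
```

Run:
```python
from st import *
to([590,112,100])
a=ctrl.get_image("side"); b=ctrl.get_image("top")
cv2.imwrite("pics/side4.png",a[...,::-1]);cv2.imwrite("pics/top4.png",b[...,::-1])
cv2.imwrite("pics/m4.png",np.hstack([cv2.resize(a[90:290,200:400],(400,400)),cv2.resize(b[90:240,220:370],(400,400))])[...,::-1])
```

```text
8.85 [ 0.226  1.142 -0.127  1.204 -0.638  1.65   0.933] tcp [591.996 102.946 145.647] G [601.24   89.005 154.007] 
 [[-0.228  0.839 -0.494]
 [ 0.385  0.544  0.745]
 [ 0.894 -0.02  -0.447]] [-1.074 -0.582 -2.946] [-1.21  -0.783  0.093] 26.134091980064703 60.05717754364014
to [590, 112, 100] tool delta mm [-36.88    4.166  46.844] 59.76519830919406
```

View pics/m4.png

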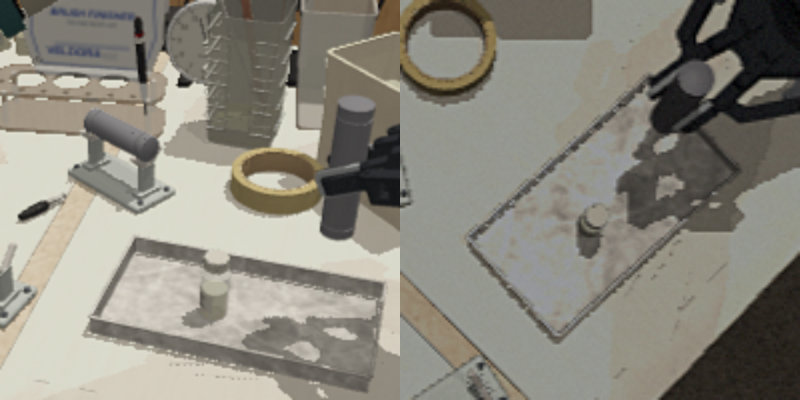

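The float stands vertical in the grip with its heavy end down (side crop about (345,165)), clear of the vial. Now lowering it over the spot.

Emit:
carry_out --deltas '[0,0,0,-0.0185,0.002,0.0235,1,0,0,0,-0.0185,0.002,0.0235,1,0,0,0,-0.0125,0,0.006,1,0,0,0,-0.0125,0,0.006,1,0,0,0,0,0,0,1,0,0,0,0,0,0,1]'

```text
clock: 9.7
eef_pos: [584.4, 126.0, 71.4]
tool_rot: [-3.123, -1.103, 2.13]
force: [-0.0, 0.4, -4.1]
width: 26.6
gripper_force: 60.1
```

Run:
```python
from st import *
to([590,112,66])
a=ctrl.get_image("side"); b=ctrl.get_image("top")
cv2.imwrite("pics/side5.png",a[...,::-1]);cv2.imwrite("pics/top5.png",b[...,::-1])
o=np.hstack([cv2.resize(a[130:290,230:390],(400,400)),cv2.resize(b[90:240,220:370],(400,400))])
cv2.imwrite("pics/m5.png",o[...,::-1])
```

```text
9.7 [ 0.202  1.227 -0.132  1.231 -0.643  1.543  0.998] tcp [584.385 126.004  71.441] G [593.537 112.046  79.872] 
 [[-0.239  0.839 -0.489]
 [ 0.382  0.545  0.746]
 [ 0.893 -0.009 -0.451]] [-0.021  0.363 -4.105] [-1.15  -0.814 -0.018] 26.560413968049325 60.108540058135986
to [590, 112, 66] tool delta mm [-11.553  -2.873   7.951] 14.315852206219702
```

View pics/m5.png

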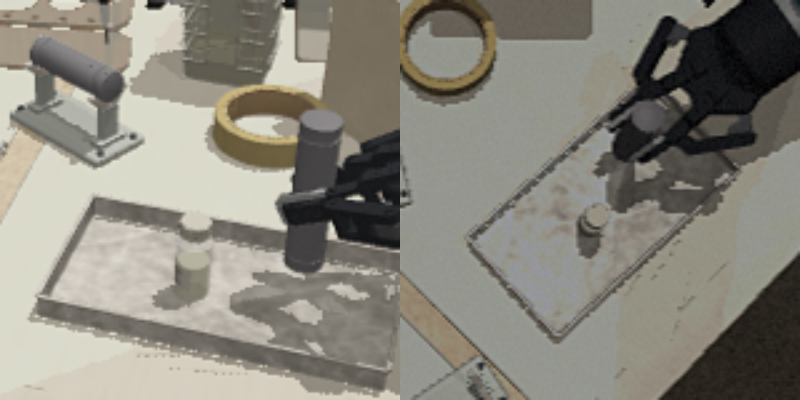

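Emit:
carry_out --deltas '[0,0,0,-0.0055,-0.002,0.0035,1,0,0,0,-0.004,0,0.002,1,0,0,0,0,0,0,1,0,0,0,0,0,0,1]'

```text
clock: 10.3
eef_pos: [581.6, 125.8, 59.7]
tool_rot: [-3.12, -1.104, 2.128]
force: [0.8, -0.7, -2.7]
width: 26.3
gripper_force: 60.1
```

Run:
```python
from st import *
for i in range(4): ctrl.get_image("side"); print(ctrl.read_state()["force"])
```

```text
10.3 [ 0.203  1.242 -0.131  1.233 -0.641  1.531  1.009] tcp [581.634 125.8    59.743] G [590.807 111.843  68.154] 
 [[-0.238  0.838 -0.491]
 [ 0.382  0.545  0.746]
 [ 0.893 -0.01  -0.45 ]] [ 0.773 -0.662 -2.712] [-1.185 -0.74  -0.   ] 26.278440778983576 60.10897636413574
[-1.181 -1.059 -3.103]
[-0.091 -0.284 -2.766]
[-0.614 -0.009 -2.852]
[-0.605 -0.579 -4.021]
```

Still hanging free. Going down 2 mm per row.

Emit:
carry_out --deltas '[0,0,0,-0.0018,0,0.0009,1,0,0,0,0,0,0,1]'

```text
clock: 10.75
eef_pos: [581.5, 125.7, 57.6]
tool_rot: [-3.119, -1.104, 2.128]
force: [0.3, -0.3, -2.3]
width: 26.6
gripper_force: 60.1
```

Emit:
carry_out --deltas '[0,0,0,-0.0018,0,0.0009,1,0,0,0,0,0,0,1]'

```text
clock: 11.0
eef_pos: [581.5, 125.7, 55.5]
tool_rot: [-3.12, -1.104, 2.128]
force: [0.2, -0.6, -2.9]
width: 26.0
gripper_force: 60.1
```

Emit:
carry_out --deltas '[0,0,0,-0.0013,0,0.0007,1,0,0,0,0,0,0,1]'

```text
clock: 11.25
eef_pos: [581.5, 125.7, 54.1]
tool_rot: [-3.12, -1.104, 2.128]
force: [-0.1, 0.5, -3.3]
width: 26.4
gripper_force: 60.1
```

Emit:
carry_out --deltas '[0,0,0,-0.0013,0,0.0007,1,0,0,0,0,0,0,1]'

```text
clock: 11.5
eef_pos: [581.5, 125.7, 52.7]
tool_rot: [-3.12, -1.104, 2.128]
force: [-0.2, -0.3, -2.7]
width: 26.5
gripper_force: 60.1
```

Emit:
carry_out --deltas '[0,0,0,-0.0013,0,0.0007,1,0,0,0,0,0,0,1]'

```text
clock: 11.75
eef_pos: [581.5, 125.9, 52.1]
tool_rot: [-3.121, -1.105, 2.129]
force: [0.1, -0.7, 1.4]
width: 26.4
gripper_force: 60.4
```

Run:
```python
from st import *
a=ctrl.get_image("side");cv2.imwrite("pics/side6.png",a[...,::-1])
print(ctrl.read_state()["force"])
o=cv2.resize(a[150:270,300:400],(800,960),interpolation=cv2.INTER_CUBIC)[360:]
cv2.imwrite("pics/m6.png",o[...,::-1])
```

```text
11.75 [ 0.203  1.254 -0.131  1.228 -0.641  1.527  1.014] tcp [581.515 125.876  52.131] G [590.692 111.913  60.527] 
 [[-0.238  0.838 -0.491]
 [ 0.381  0.545  0.747]
 [ 0.893 -0.009 -0.449]] [ 0.133 -0.715  1.443] [-0.624 -0.278  0.133] 26.352423622777206 60.383591651916504
[-0.01  -1.49   1.238]
```

View pics/m6.png

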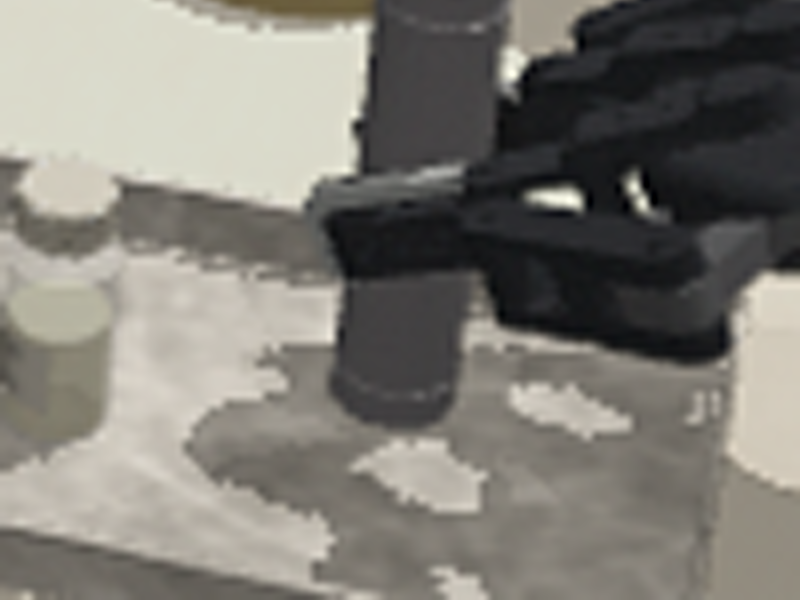

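The side crop shows the float down on the tray floor, with the force turned to +1.3 N up, and the vial untouched on the left. Releasing with a partial opening.

Emit:
carry_out --deltas '[0,0,0,0,0,0,0.2,0,0,0,0,0,0,0,0,0,0,0,0,0,-0.15,0,0,0,0,0,0,-0.15]'

```text
clock: 12.3
eef_pos: [581.5, 125.8, 51.3]
tool_rot: [-3.12, -1.104, 2.128]
force: [0.2, -1.1, -0.9]
width: 49.4
gripper_force: 0.0
```

Run:
```python
from st import *
a=ctrl.get_image("side");cv2.imwrite("pics/side7.png",a[...,::-1])
b=cv2.imread("pics/side6.png")[...,::-1]
print("changed px",np.argwhere(np.abs(a.astype(int)-b).max(2)[150:270,300:400]>60).mean(0),(np.abs(a.astype(int)-b).max(2)[150:270,300:400]>60).sum())
c=ctrl.calibration("side")
def pr(X):
    q=c["mtx"]@(np.array(c["R"])@X+c["t"]); return q[:2]/q[2]
print("vertical axis", pr(np.array([590,112,2.])),pr(np.array([590,112,122.])))
m=(a.max(2)<110)&((2*a[...,1].astype(int)-a[...,0]-a[...,2])<3)
for r in (150,154,158,162,166,170,188,192,196): 
    k=np.where(m[r,330:375])[0]+330; print(r,k.min() if len(k) else 0,k.max() if len(k) else 0,end='; ')
```

```text
12.3 [ 0.203  1.254 -0.131  1.228 -0.64   1.526  1.014] tcp [581.469 125.811  51.307] G [590.642 111.856  59.722] 
 [[-0.238  0.838 -0.491]
 [ 0.382  0.545  0.746]
 [ 0.893 -0.01  -0.45 ]] [ 0.223 -1.08  -0.901] [-0.948 -0.522  0.049] 49.393809645250826 0.0
changed px [82.411 57.15 ] 672
vertical axis [348.519 243.923] [355.737 187.015]
150 0 0; 154 0 0; 158 0 0; 162 0 0; 166 338 339; 170 0 0; 188 346 346; 192 345 361; 196 345 361;
```

Emit:
carry_out --deltas '[0,0,0,0,0,-0.02,-0.15,0,0,0,0,0,-0.03,-0.15,0,0,0,0,0,-0.05,-0.15,0,0,0,0,0,-0.05,-0.15,0,0,0,0,0,0,-1]'

```text
clock: 12.98
eef_pos: [657.2, 10.0, 119.5]
tool_rot: [-3.126, -1.098, 2.13]
force: [-0.1, -0.4, -0.4]
width: 65.9
gripper_force: 0.0
```

Run:
```python
from st import *
a=ctrl.get_image("side");cv2.imwrite("pics/side8.png",a[...,::-1]); b=ctrl.get_image("top");cv2.imwrite("pics/top8.png",b[...,::-1])
o=np.hstack([cv2.resize(a[130:290,230:390],(400,400)),cv2.resize(b[90:240,220:370],(400,400))])
cv2.imwrite("pics/m8.png",o[...,::-1])
```

```text
12.975 [ 0.295  1.308 -0.101  0.82  -0.606  1.872  0.881] tcp [657.182   9.961 119.53 ] G [666.252  -4.001 128.044] 
 [[-0.241  0.841 -0.485]
 [ 0.386  0.542  0.747]
 [ 0.89  -0.007 -0.455]] [-0.135 -0.379 -0.366] [-0.814 -0.541 -0.01 ] 65.93285614227561 0.0
```

View pics/m8.png

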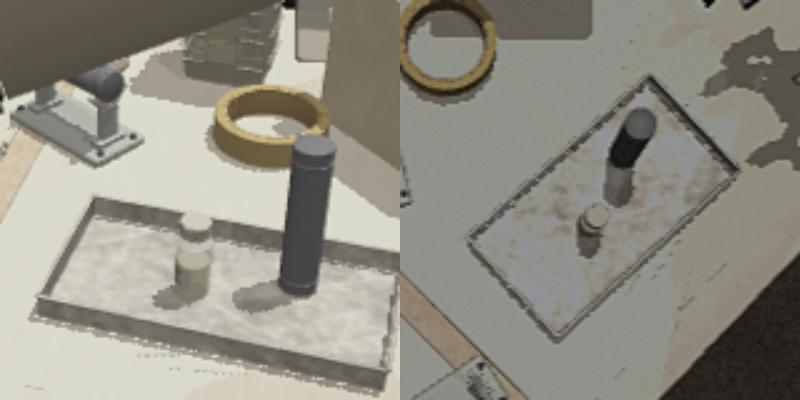

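The long float stands upright by itself at tray ≈ (+30,−50) and the vial is unmoved. Going up, back to vertical, then over to the short float.

Emit:
carry_out --deltas '[0,0,0,0.045,0,-0.023,-1,0,0,0,0.045,0,-0.023,-1,0,-10,0,0,0,0,-1,0,-10,0,0,0,0,-1,0,-10,0,0,0,0,-1,0,-10,0,0,0,0,-1,0,-10,0,0,0,0,-1,0,-10,0,0,0,0,-1,0,-3,10,0,0,0,-1,0,0,10,0,0,0,-1,0,0,0,0,0,0,-1]'

```text
clock: 14.45
eef_pos: [654.5, 15.9, 219.0]
tool_rot: [-3.124, -0.0, 1.803]
force: [0.6, -0.3, -0.3]
width: 85.1
gripper_force: 0.0
```

Run:
```python
from st import *
to([559.7,375.5,230])
```

```text
14.45 [-0.234  0.673  0.291  1.503 -0.208  1.013  0.342] tcp [654.483  15.889 218.992] G [654.804  15.956 237.689] 
 [[-0.23   0.973 -0.017]
 [ 0.973  0.23  -0.004]
 [ 0.    -0.018 -1.   ]] [ 0.645 -0.263 -0.3  ] [ 0.015 -0.018  0.014] 85.1461143900286 0.0
to [559.7, 375.5, 230] tool delta mm [371.775  -9.707   8.04 ] 371.9891025555244
```

Emit:
carry_out --deltas '[-1,0,0,0.053,-0.001,0,-1,0,0,0,0.053,-0.001,0,-1,0,0,0,0.053,-0.001,0,-1,0,0,0,0.053,-0.002,0,-1,0,0,0,0.053,-0.001,0,-1,0,0,0,0.053,-0.002,0,-1,0,0,0,0.053,-0.001,0,-1,0,0,0,0,0,0,-1]'

```text
clock: 15.45
eef_pos: [559.5, 380.1, 218.2]
tool_rot: [-3.141, -0.004, 1.811]
force: [-0.3, -0.2, 0.3]
width: 85.3
gripper_force: 0.0
```

Run:
```python
from st import *
c=ctrl.calibration("wrist"); w=ctrl.get_image("wrist")[...,::-1].copy(); cv2.imwrite("pics/w9.png",w)
for thr,gt in ((115,1),(130,2)):
    ct,e,wd=blob(w,(225,95,75,150),thr,gt); print(ct,e,wd,onz("",ct,61,c),[onz("",q,61,c) for q in e])
to([559.7,375.5,61])
```

```text
15.45 [-0.802  0.698  0.298  1.456 -0.228  1.021 -0.21 ] tcp [559.453 380.086 218.243] G [559.481 380.021 236.943] 
 [[-0.238  0.971 -0.001]
 [ 0.971  0.238  0.003]
 [ 0.004 -0.001 -1.   ]] [-0.347 -0.188  0.267] [-0.031  0.007 -0.017] 85.31698180210157 0.0
[259.  181.5] [array([259., 143.], dtype=float32), array([259., 220.], dtype=float32)] (77.0, 24.0) [558.6   373.057  61.   ] [array([548.13 , 416.103,  61.   ]), array([569.938, 326.437,  61.   ])]
[258.953 181.483] [array([258.34 , 220.053], dtype=float32), array([259.565, 142.914], dtype=float32)] (25.060335159301758, 77.14900970458984) [558.541 373.063  61.   ] [array([569.18 , 326.179,  61.   ]), array([548.72 , 416.346,  61.   ])]
to [559.7, 375.5, 61] tool delta mm [ -5.1    -0.758 175.925] 176.0010197212259
```

Emit:
carry_out --deltas '[0,0,0,-0.0067,-0.002,0.055,-1,0,0,0,0,0,0.055,-1,0,0,0,0,0,0.045,-1,0,0,0,0,0,0.021,-1,0,0,0,0,0,0,1,0,0,0,0,0,0,1,0,0,0,0,0,0,1,0,0,0,0,0,0,1,0,0,0,0,0,0,1,0,0,0,0,0,-0.025,1,0,0,0,0,0,-0.025,1,0,0,0,0,0,0,1]'

```text
clock: 17.0
eef_pos: [565.3, 367.4, 96.6]
tool_rot: [3.134, -0.002, 1.799]
force: [0.5, -0.3, -1.8]
width: 26.0
gripper_force: 59.4
```

Run:
```python
from st import *
m=[];f=[]
for i in range(24):
    ctrl.get_image("side"); s=ctrl.read_state(); m.append(s["torque"]); f.append(s["force"][2])
m=np.array(m)[6:]@M; print(np.mean(m,0),np.std(m,0)/18**.5,np.mean(f),s["clock"],s["gripper_force"],s["width"])
```

```text
17.0 [-0.766  0.828  0.261  1.567 -0.273  0.774 -0.163] tcp [565.326 367.45   96.636] G [565.188 367.389 115.336] 
 [[-0.226  0.974  0.007]
 [ 0.974  0.226  0.003]
 [ 0.002  0.008 -1.   ]] [ 0.504 -0.308 -1.844] [ 0.047 -0.037 -0.043] 26.041432289552514 59.41597044467926
[0.007 0.027 0.004] [0.008 0.007 0.005] -2.560902360766033 18.2 59.41672325134277 26.15794131779199
```

Mean moment about tool y is +0.027±0.007 N·m. The grasp sits about 7 mm off-centre toward −x, which predicts +0.036 for a heavy −x end and −0.073 for a heavy +x end. So the heavy end is −x, toward az 283°. I'll centre it sideways over the V and lower it back.

Emit:
carry_out --deltas '[0,0,0,0,-0.005,0,1,0,0,0,0,0,0.02,1,0,0,0,0,0,0.018,1,0,0,0,0,0,0,1,0,0,0,0,0,0,1]'

```text
clock: 18.82
eef_pos: [559.0, 365.1, 55.3]
tool_rot: [3.139, 0.001, 1.798]
force: [0.3, -0.0, -3.3]
width: 26.2
gripper_force: 59.4
```

Run:
```python
from st import *
to([559,373,60])
```

```text
18.825 [-0.759  0.876  0.242  1.598 -0.288  0.7   -0.153] tcp [558.995 365.062  55.342] G [558.948 365.066  74.042] 
 [[-0.226  0.974  0.002]
 [ 0.974  0.226 -0.   ]
 [-0.001  0.002 -1.   ]] [ 0.264 -0.018 -3.268] [ 0.064 -0.018  0.044] 26.179993292564475 59.433966279029846
to [559, 373, 60] tool delta mm [ 7.729  1.806 14.04 ] 16.12818720385622
```

Emit:
carry_out --deltas '[0,0,0,0,0.0015,0.006,1,0,0,0,0,0,0,1,0,0,0,0,0,0,1]'

```text
clock: 19.2
eef_pos: [560.4, 365.6, 49.9]
tool_rot: [3.139, 0.0, 1.798]
force: [-0.0, -0.2, -2.0]
width: 26.6
gripper_force: 59.4
```

Emit:
carry_out --deltas '[0,0,0,0,0,0.003,1,0,0,0,0,0,0,1,0,0,0,0,0,0,1]'

```text
clock: 19.58
eef_pos: [560.4, 365.6, 46.8]
tool_rot: [3.139, 0.0, 1.798]
force: [-0.2, -0.6, -1.1]
width: 26.3
gripper_force: 59.4
```

Emit:
carry_out --deltas '[0,0,0,0,0,0.002,1,0,0,0,0,0,0,1,0,0,0,0,0,0,1]'

```text
clock: 19.95
eef_pos: [560.9, 365.8, 45.8]
tool_rot: [3.138, -0.0, 1.799]
force: [-0.3, -0.5, 5.5]
width: 26.2
gripper_force: 60.3
```

Emit:
carry_out --deltas '[0,0,0,0,0,0,0.2,0,0,0,0,0,0,-1,0,0,0,0,0,0,-1,0,0,0,0,0,0,-1,0,0,0,0.011,0,0,-1,0,-10,0,-0.0033,0,0,-1,0,-10,0,-0.0033,0,0,-1,0,-10,0,-0.0033,0,0,-1,0,0,0,0,0,0,-1,0,0,0,0,0,0,-1]'

```text
clock: 21.2
eef_pos: [560.4, 365.6, 46.8]
tool_rot: [3.138, 0.523, 1.796]
force: [-0.8, -0.6, 0.2]
width: 85.3
gripper_force: 0.0
```

Run:
```python
from st import *
c=ctrl.calibration("wrist"); w=ctrl.get_image("wrist")[...,::-1].copy(); t=ctrl.get_image("top")[...,::-1].copy(); a=ctrl.get_image("side")[...,::-1].copy()
cv2.imwrite("pics/w10.png",w);cv2.imwrite("pics/t10.png",t);cv2.imwrite("pics/s10.png",a)
for thr,gt in ((115,1),(130,2)):
    ct,e,wd=blob(a,(235,140,50,40),thr,gt); print("side",ct,e,wd)
to([558,377,60])
cv2.imwrite("pics/m10.png",np.hstack([cv2.resize(a[120:220,200:300],(400,400)),cv2.resize(w[80:350,60:420],(400,400))]))
```

```text
21.2 [-1.107  1.108  0.568  1.349 -0.064  1.043 -0.491] tcp [560.435 365.619  46.787] G [558.295 374.712  62.987] 
 [[-0.193  0.974  0.114]
 [ 0.844  0.225 -0.486]
 [-0.5    0.003 -0.866]] [-0.828 -0.569  0.176] [0.414 0.108 0.051] 85.31764981464683 0.0
side [260.173 157.09 ] [array([242.903, 148.11 ], dtype=float32), array([277.443, 166.071], dtype=float32)] (38.93107223510742, 12.137125015258789)
side [260.2 157.1] [array([242.8, 148.4], dtype=float32), array([277.6, 165.8], dtype=float32)] (38.9075813293457, 13.416406631469727)
to [558, 377, 60] tool delta mm [3.481 0.218 1.441] 3.774055127092787
```

View pics/m10.png

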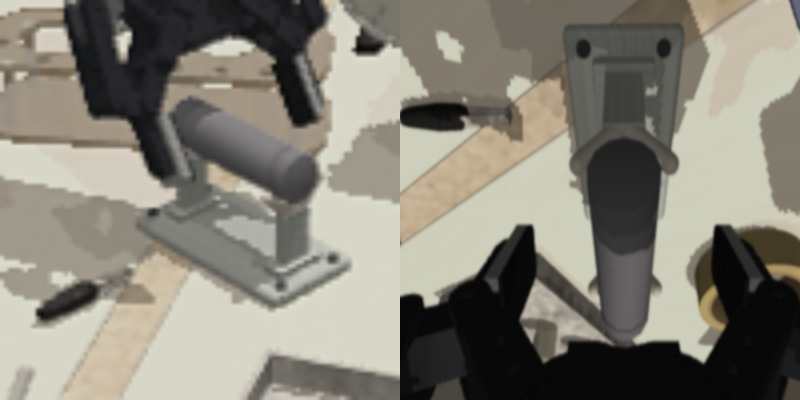

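The float is seated back in its forks (side crop (245,150)), with the fingers straddling it at 30° and the clip clear to the left. Closing and lifting.

Emit:
carry_out --deltas '[0,0,0,0.003,0,0.0015,-1,0,0,0,0,0,0,1,0,0,0,0,0,0,1,0,0,0,0,0,0,1,0,0,0,0,0,0,1,0,0,0,0,0,0,1,0,0,0,-0.01,0,-0.017,1,0,0,0,-0.02,0,-0.035,1,0,0,0,-0.02,0,-0.035,1,0,0,0,-0.02,0,-0.035,1,0,0,0,0,0,0,1,0,0,0,0,0,0,1]'

```text
clock: 22.85
eef_pos: [558.1, 369.0, 183.5]
tool_rot: [3.141, 0.523, 1.798]
force: [0.4, 0.3, -2.1]
width: 26.5
gripper_force: 59.4
```

Run:
```python
from st import *
to([565,50,190])
```

```text
22.85 [-1.125  0.949  0.61   1.291 -0.018  1.245 -0.443] tcp [558.064 369.001 183.55 ] G [555.949 378.104 199.747] 
 [[-0.195  0.974  0.113]
 [ 0.844  0.225 -0.487]
 [-0.5    0.001 -0.866]] [ 0.448  0.294 -2.119] [ 0.825  0.266 -0.003] 26.494037199663925 59.404141902923584
to [565, 50, 190] tool delta mm [-273.805  -65.087  169.185] 328.3734148027142
```

Emit:
carry_out --deltas '[0,0,0,-0.039,-0.0093,0.0242,1,0,0,0,-0.039,-0.0093,0.0242,1,0,0,0,-0.039,-0.0093,0.0242,1,0,0,0,-0.039,-0.0093,0.0242,1,0,0,0,-0.039,-0.0093,0.0242,1,0,0,0,-0.039,-0.0093,0.0242,1,0,0,0,-0.039,-0.0093,0.0242,1,0,0,0,0,0,0,1,0,10,0,0,0,0,1,0,10,0,0,0,0,1,0,10,0,0,0,0,1,0,10,0,0,0,0,1]'

```text
clock: 24.35
eef_pos: [567.7, 42.7, 174.0]
tool_rot: [3.139, -0.181, 1.801]
force: [-0.8, 0.8, -3.8]
width: 26.6
gripper_force: 60.0
```

Emit:
carry_out --deltas '[0,10,0,0,0,0,1,0,10,0,0,0,0,1,0,10,0,0,0,0,1,0,10,0,0,0,0,1,0,10,0,0,0,0,1,0,0,0,0,0,0,1]'

```text
clock: 25.1
eef_pos: [566.6, 38.7, 168.1]
tool_rot: [-3.129, -1.047, 1.783]
force: [-1.2, 0.1, -3.3]
width: 26.6
gripper_force: 59.8
```

Run:
```python
from st import *
to([565,50,100]); to([565,50,70])
```

```text
25.1 [ 0.464  0.977 -0.218  1.543 -0.701  1.343  0.93 ] tcp [566.565  38.677 168.111] G [570.22   22.897 177.456] 
 [[-0.105  0.975 -0.195]
 [ 0.489  0.222  0.844]
 [ 0.866 -0.006 -0.5  ]] [-1.157  0.052 -3.337] [-1.342 -0.285 -0.029] 26.611655382329275 59.84995722770691
to [565, 50, 100] tool delta mm [-53.299   1.429  62.598] 82.22711098019334
to [565, 50, 70] tool delta mm [-79.284   1.624  77.589] 110.94446696727881
```

Emit:
carry_out --deltas '[0,0,0,-0.0265,0.0005,0.026,1,0,0,0,-0.0265,0.0005,0.026,1,0,0,0,-0.0265,0.0005,0.026,1,0,0,0,-0.01,0,0.006,1,0,0,0,0,0,0,1,0,0,0,0,0,0,1]'

```text
clock: 25.85
eef_pos: [564.8, 68.9, 56.1]
tool_rot: [3.132, -1.045, 1.807]
force: [0.2, -0.1, -2.2]
width: 26.9
gripper_force: 60.0
```

Run:
```python
from st import *
to([565,50,52])
```

```text
25.85 [ 0.432  1.137 -0.23   1.56  -0.724  1.185  1.043] tcp [564.756  68.859  56.112] G [568.362  53.093  65.499] 
 [[-0.118  0.974 -0.193]
 [ 0.488  0.226  0.843]
 [ 0.865  0.005 -0.502]] [ 0.178 -0.147 -2.155] [-1.345 -0.343 -0.056] 26.88171955366306 59.96172487735748
to [565, 50, 52] tool delta mm [-12.789  -4.04    4.818] 14.25143597752527
```

Emit:
carry_out --deltas '[0,0,0,-0.007,-0.003,0.0025,1,0,0,0,0,0,0,1,0,0,0,0,0,0,1]'

```text
clock: 26.22
eef_pos: [561.1, 66.9, 47.4]
tool_rot: [3.136, -1.047, 1.802]
force: [0.4, 0.1, -2.3]
width: 26.3
gripper_force: 60.0
```

Emit:
carry_out --deltas '[0,0,0,-0.003,0,0.0017,1,0,0,0,0,0,0,1]'

```text
clock: 26.48
eef_pos: [560.9, 67.2, 43.5]
tool_rot: [3.137, -1.047, 1.802]
force: [0.6, -0.0, -2.3]
width: 26.3
gripper_force: 60.0
```

Emit:
carry_out --deltas '[0,0,0,-0.0017,0,0.001,1,0,0,0,0,0,0,1]'

```text
clock: 26.72
eef_pos: [561.1, 67.4, 42.9]
tool_rot: [3.136, -1.049, 1.804]
force: [-0.8, -1.4, 4.1]
width: 26.1
gripper_force: 60.5
```

Contact (+4 N). Releasing gently and backing out along the tool.

Emit:
carry_out --deltas '[0,0,0,0,0,0,0.2,0,0,0,0,0,0,0,0,0,0,0,0,0,-0.15,0,0,0,0,0,0,-0.15,0,0,0,0,0,-0.02,-0.15,0,0,0,0,0,-0.03,-0.15,0,0,0,0,0,-0.05,-0.15,0,0,0,0,0,-0.05,-0.15,0,0,0,0.045,0,-0.026,-0.15,0,0,0,0,0,0,-0.15,0,0,0,0,0,0,-0.15]'

```text
clock: 28.1
eef_pos: [589.7, -59.2, 168.6]
tool_rot: [3.137, -1.047, 1.803]
force: [-0.5, -0.2, -0.5]
width: 49.0
gripper_force: 0.0
```

Run:
```python
from st import *
a=ctrl.get_image("side")[...,::-1].copy(); t=ctrl.get_image("top")[...,::-1].copy()
cv2.imwrite("pics/s12.png",a);cv2.imwrite("pics/t12.png",t)
c=ctrl.calibration("side")
def pr(X):
    q=c["mtx"]@(np.array(c["R"])@X+c["t"]); return (q[:2]/q[2]).round(1)
m=((a.max(2)<115)&((2*a[...,1].astype(int)-a[...,0]-a[...,2])<3)).astype(np.uint8)
n,l,st_,ce=cv2.connectedComponentsWithStats(m)
for i in range(1,n):
    if st_[i,4]>150 and 300<ce[i][0]<400 and ce[i][1]>150:
        k=np.argwhere(l==i)[:,::-1].astype(np.int32); print("box",st_[i],ce[i],cv2.minAreaRect(k))
for n_,P,L in (("long",(590.7,112),122),("short",(564.5,51),94)):
    print(n_,"axis",pr(np.array([*P,2.])),pr(np.array([*P,L])))
s0=cv2.imread("pics/side0.png").astype(int)
for nm,b in (("vial",(295,210,30,40)),("clip",(205,183,32,20))):
    x,y,w,h=b; print(nm,(np.abs(a.astype(int)-s0).max(2)[y:y+h,x:x+w]>60).sum())
```

```text
28.1 [ 0.542  1.044 -0.173  1.333 -0.632  1.525  0.919] tcp [589.744 -59.188 168.572] G [593.386 -74.962 177.932] 
 [[-0.115  0.974 -0.195]
 [ 0.487  0.226  0.844]
 [ 0.866  0.002 -0.501]] [-0.516 -0.152 -0.499] [-0.881 -0.177 -0.004] 48.99498411592106 0.0
box [ 331  189   47   84 1562] [355.778 232.755] ((355.2886657714844, 231.35052490234375), (85.0062484741211, 41.497982025146484), 68.96248626708984)
box [  142   288   370    96 14130] [307.511 355.23 ] ((320.73077392578125, 367.8461608886719), (379.09246826171875, 89.62507629394531), 11.30993366241455)
long axis [348.8 243.8] [356.1 186.9]
short axis [359.6 269.3] [366.2 225.1]
vial 0
clip 0
```

Run:
```python
from h import *
a=cv2.imread("pics/s12.png").astype(int); m=(a.max(2)<115)&((2*a[...,1]-a[...,0]-a[...,2])<3)
for r in range(186,276,5):
    print(r,''.join('#' if v else '.' for v in m[r,325:385]))
```

```text
186 ............................................................
191 .....................#####..........##......................
196 .....................###############........................
201 .....................###############........................
206 ....................################........................
211 ....................###############.........................
216 ...................################.........................
221 .....####.#........###############..........................
226 ......#...#....#.###############............................
231 ..................##################...........###..#.###.##
236 .................###############################............
241 ................################################............
246 ..................#############################.............
251 .............................#################..............
256 .............................#################..............
261 ............................#################...............
266 ............................################................
271 .##...##...##......##..##.........##########................
```

```bash
python3 -c "
from cell import ctrl
print(ctrl.finish_job())"
```

```text
the job is handed in; nothing more can be done
None
```

I handed the job in with both floats standing released on their heavy ends in the tray, about 67 mm apart, and side-camera checks show the vial and clip unmoved; it finished at about 28 s of the 72 s allowed, and no verdict was returned.

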